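# Close the ice bucket with its tong notch over the clip

## Robot

A 6-joint arm with a two-finger parallel gripper is mounted at the origin on the work surface. World frame = base frame: x ahead of the robot, y to its left, z up, the work surface at z = 0. Lengths are in m, angles in degrees, forces in N, time in s.
With the tool pointing down it reaches from about 0.35 to 0.925 m from the base axis. Payload 6.4 kg.
Tool frame: the origin (TCP) lies at the very end of the fingers, on their centre line; the grasp point (between the pads) lies 19 mm behind it (bot.grip_depth is the distance from the TCP to the grasp point, in m); z points along the fingers, y is the direction in which the jaws open and shut (so a half turn about z gives the same grasp; the last joint's range is limited). The gripper opens to 85 mm and grips with 20 to 120 N. Pads are 22 mm wide; open, the fingers measure 114 mm over their backs; the gripper's body (76 mm by 85 mm) begins 54 mm behind the grasp point. The pads swing forward as they close: fully open they stand 13 mm farther back than shut.
Start: joints at [-9.975, 14.043, 89.255, -0, 76.702, -9.975], TCP at [0.65, 0, 0.231] pointing down, gripper open.
Joint ranges: [-179.41, 179.41], [-58.25, 129.5], [7.25, 145.43], [-54.29, 234.29], [11.92, 165.04], [-157.13, 157.13]. Speed limits (degrees/s): [147.25, 147.25, 180, 180, 180, 180].

## Interface

Orientations are given as [roll, pitch, yaw] about the fixed x, y, z axes, in that order (R = Rz(yaw) Ry(pitch) Rx(roll)).
In Python, from cell import bot, eyes, workorder gives the robot as it stands. The module is installed in compiled form; this text tells all that it offers.
- The arm moves only by the tool step_arm, never from a script. Its argument "plan" is a list of rows, each a list of 3 entries, a list of its own where there are three numbers: the finger opening in cm, from 0 to 8.54, then the shift along the tool's x, y, z in cm, then the turn, a rotation vector about the tool's x, y, z in degrees. In form: [[jaw, [dx, dy, dz], [rx, ry, rz]], ...]. A call has 1 to 10 rows; each row shifts and turns the commanded pose from where the row before left it, along the tool's axes as they then stand; what a row does not reach is not made up. A row lasts 1/10 s, in which the tool goes at most 50 mm and 8.59 degrees, less where a joint would pass 70% of its speed; a pose out of reach is approached as far as the arm can. A call is refused whole if a number of a shift passes 5 or a number of a turn 8.59, either way. A call with a gripper value outside its range is refused whole. The fingers move at their own pace and stop on an object; "force" is the grip in N (left out, the last holds). Time passes only in rows, so rows that do not move let the fingers close. It gives the time, the measured TCP pose, the force and the opening at its end, in the units of the state.
- bot.get_state(): the state, without advancing time (a new reading comes with each control period).
- eyes.grab_frame(name): name is "scene" or "side" or "wrist"; returns the picture (400x640x3 uint8, red, green, blue); there is no depth.
- eyes.camera_info(name): a dict with "fx", "fy", "cx", "cy" (pixels), "camera_from_world" (4x4, takes a point from world to camera coordinates); the wrist camera has in their place "T_tool_cam" (4x4, takes a point from camera to tool coordinates, whose origin is the TCP and whose axes are the flange's). Camera axes: x right, y up, looking along -z (the intrinsics and any distortion apply to the point x, -y, -z); pixel columns grow to the right and rows downward; lengths in m; the calibration is good to about 2 mm. The wrist camera is an equidistant fisheye: a pixel r from the principal point sees the ray r / f radians off the axis. A picture is of the moment at which its call begins: read the wrist's pose just before it. camera_info takes no time and is no camera call.
- workorder.hand_in(): hands the job in, once; it reports no verdict.
The state is a dict: "time_s": time; "joint_pos": joint angles; "qd": joint speeds; "effort": joint torques, N m; "ee_pos": TCP position; "orientation": TCP orientation; "wrist_force": force on the tool from outside, world axes, zero at the start; "moment": the same for the moment, N m; "opening": finger opening in m.
Only numpy, scipy, OpenCV 4.12 (cv2) and the standard library are available. Lean on these libraries where they do the work, as an engineer would, in place of code of your own. Each camera call takes 0.05 s, during which the arm holds its last target. There are 200 camera calls.

## Task

Put the notched bamboo lid on the clear ice bucket, turned so that the notch in its edge sits directly over the orange tong clip on the bucket, and the lid is fully home. Lower it into the mouth while still holding it rather than dropping it in, and leave the bucket standing where it is.

Things in the scene. Friction and masses are not known exactly. Their poses are not given: they have to be found in the camera images.
- lid: Round bamboo lid, about 0.25 kg, loose, upright. Origin: centre of its underside; z up, x towards the notch. Plug 108 mm across, 12 deep; on it a plate 136 across, 8 thick, its edge notched (32 wide, 14 deep) on +x. Black bar handle on the axis: 70 mm along x, 16 along y, 20 to 50 above the origin; an orange line joins it to the notch. (The lid with a round knob and no notch is a jar's.)
- lid_notch (a point): Middle of the notch in the edge of the notched lid: 62 mm from the lid's axis along its x, 12 mm above the lid's origin.
- bucket: Clear acrylic ice bucket, steel rim band, open, upright, loose, 1.4 kg. Origin: centre of its underside; z up, x towards the orange tong clip. 120 mm high; mouth 132 across outside, 120 inside. The clip, 26 wide, stands 22 out from the rim on +x, its top 1 below it; black lugs on +y and -y. Lid home: its plate lies on the rim, its origin 108 mm above the bucket's.
- bucket_clip (a point): Point on the bucket's rim just inside the orange clip: 62 mm from the bucket's axis along its x, 120 mm above its underside. With the lid home and rightly turned, the notch point coincides with it.
Mind the look-alikes: they are no part of the job. Leave any pink or purple look-alike of the lid alone.

How it is judged (in metres and radians):
On the way:
1. the lid, still held in the fingers, has been lowered to within 12 mm of home in the bucket's mouth (z of lid in the frame of bucket between 0.1 and 0.12 m and horizontal distance between lid and bucket below 0.015 m and contact force between the fingers and lid above 1 N), for 0.05 s.
At the end, for the whole second after the job is handed in: Lid home and at rest on the bucket: axes within 10 mm, lid's underside 108 mm (+-4) above the bucket's, level within 4 degrees, notch point within 16 mm of the clip point (about 14 degrees of turn). Bucket upright, within 30 mm of its start (horizontal distance between lid_notch and bucket_clip below 0.016 m and horizontal distance between lid and bucket below 0.01 m and z of lid in the frame of bucket between 0.104 and 0.112 m and angle between each of lid, bucket's own z axis and vertical below 0.07 rad and distance of bucket from where it was at the start of the episode below 0.03 m and linear speed of each of lid, bucket below 0.02 m/s); the robot touches nothing.
It also fails if it takes over 32 s, if anything falls off the work surface, if the arm or the gripper's body presses on something with over 40 N, if the wrist force passes 120 N, or if a joint passes its speed limit or range.

## Working session

There is one attempt and no reset: what is moved stays moved. The work goes in short steps, Python scripts to look and compute and a tool call to move; the robot and the scene stay as the last step left them, time stands still between calls to the robot, and variables do not carry over. Pictures are saved under pics/ and viewed, about 8 in all and at most 12, crops included, and the job is handed in when it is done.

Besides the shell and the picture viewer there is one more tool, called after "Emit:" as name(argument=value, ...) on one line, values as JSON. step_arm: Moves the arm, as the interface text tells. Its arguments: {"type":"object","properties":{"plan":{"type":"array","items":{"type":"array"}},"force":{"type":"number"}},"required":["plan"]}

```bash
mkdir -p pics; python3 - <<'E'
from cell import bot,eyes
import cv2
s=bot.get_state();print(s)
for n in("scene","side","wrist"):
    im=eyes.grab_frame(n);cv2.imwrite(f"pics/{n}0.png",im[:,:,::-1]);print(n,eyes.camera_info(n))
E
```

```text
{'time_s': 0.0, 'joint_pos': array([-9.97582348e+00,  1.40842834e+01,  8.93256710e+01, -3.45410284e-04,
        7.67002271e+01, -9.97425380e+00]), 'qd': array([-0.0228316 , -0.05788472, -0.06558423, -0.00722596,  0.14860153,
       -0.04709962]), 'effort': array([ 6.17919522e-04, -4.29512215e+01, -3.26122355e+01, -1.30276699e-04,
        5.42047856e-03, -1.36905024e-05]), 'ee_pos': array([6.49443629e-01, 9.51302600e-05, 2.30171347e-01]), 'orientation': array([-1.79891426e+02, -1.87531075e-02,  8.99984923e+01]), 'wrist_force': array([0.2887713 , 0.35681403, 0.23693683]), 'moment': array([-0.00424551, -0.01761023, -0.01643433]), 'opening': 0.08571148913313772}
scene {'fx': 482.6176062492907, 'fy': 482.6176062492907, 'cx': 324.19565385513744, 'cy': 203.60433988662055, 'camera_from_world': array([[ 0.15504511,  0.98770636, -0.01992884, -0.02127405],
       [-0.57061552,  0.10600331,  0.81434712,  0.20116988],
       [ 0.80644835, -0.11488884,  0.58003587, -1.80233992],
       [ 0.        ,  0.        ,  0.        ,  1.        ]])}
side {'fx': 398.2275080369623, 'fy': 398.2275080369623, 'cx': 321.52950965302716, 'cy': 209.09862516699854, 'camera_from_world': array([[ 0.98500291, -0.17164261,  0.0175524 , -0.48375354],
       [ 0.11075321,  0.70700549,  0.6984819 , -0.08342282],
       [-0.1322989 , -0.68606272,  0.71541243, -1.242684  ],
       [ 0.        ,  0.        ,  0.        ,  1.        ]])}
wrist {'fx': 309.70691628693146, 'fy': 309.70691628693146, 'cx': 315.6927747784514, 'cy': 202.26106354558888, 'T_tool_cam': array([[ 3.83764454e-04,  9.64855870e-01,  2.62779382e-01,
         6.71959769e-02],
       [ 9.99999745e-01, -2.12049552e-04, -6.81815673e-04,
         3.33897694e-05],
       [-6.02131604e-04,  2.62779577e-01, -9.64855705e-01,
        -1.43602237e-01],
       [ 0.00000000e+00,  0.00000000e+00,  0.00000000e+00,
         1.00000000e+00]])}
```

View pics/scene0.png

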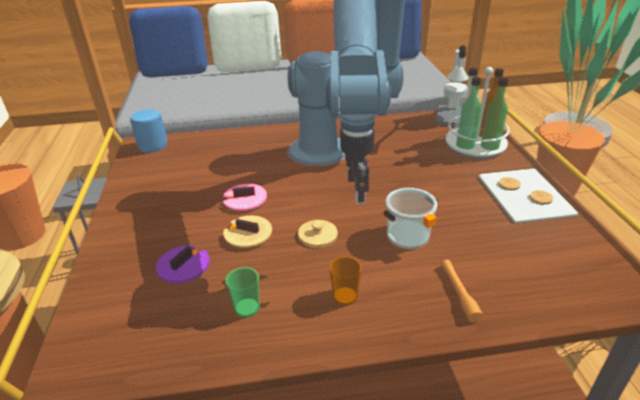

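View pics/side0.png

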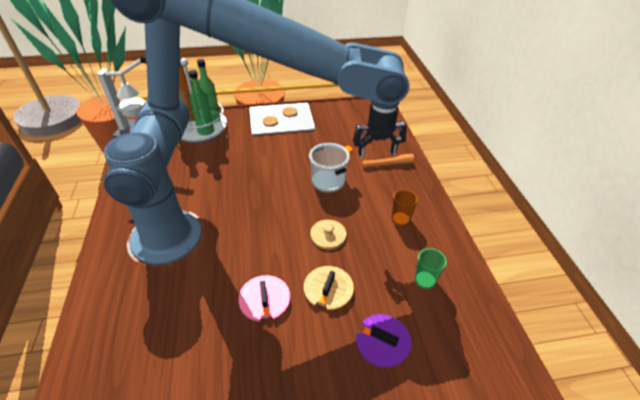

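View pics/wrist0.png

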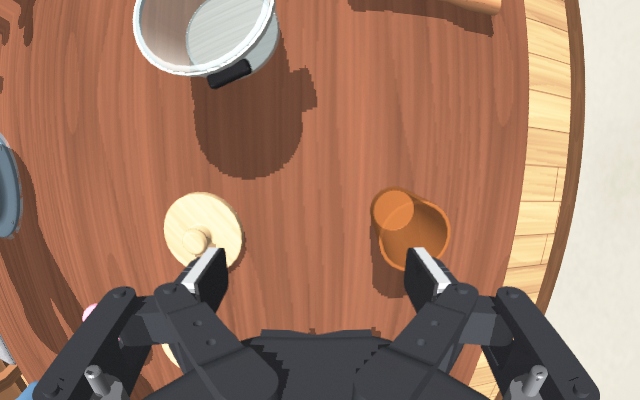

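```bash
cat > h.py <<'E'
import numpy as np,cv2
from scipy.spatial.transform import Rotation as R
def ray(info,uv,T=None):
    """origin, unit directions (world) of pixels; T = tool pose 4x4 for the wrist"""
    uv=np.atleast_2d(np.asarray(uv,float))
    p=(uv-[info['cx'],info['cy']])/[info['fx'],info['fy']]
    if T is None: d=np.c_[p,np.ones(len(p))];W=np.linalg.inv(info['camera_from_world'])
    else:
        r=np.linalg.norm(p,axis=1)+1e-12; d=np.c_[p*(np.sin(r)/r)[:,None],np.cos(r)];W=T@info['T_tool_cam']
    d=d*[1,-1,-1]; d=d@W[:3,:3].T
    return W[:3,3],d/np.linalg.norm(d,axis=1)[:,None]
def plane(o,d,z): return o+d*((z-o[2])/d[:,2])[:,None]
def pose(s):
    T=np.eye(4);T[:3,:3]=R.from_euler('xyz',s['orientation'],degrees=True).as_matrix();T[:3,3]=s['ee_pos'];return T
def tri(rays):
    A=[np.eye(3)-np.outer(d,d) for o,d in rays]
    return np.linalg.solve(sum(A),sum(a@o for a,(o,d) in zip(A,rays)))
def circ(P):
    """least-squares circle"""
    A=np.c_[2*P[:,:2],np.ones(len(P))];x=np.linalg.lstsq(A,(P[:,:2]**2).sum(1),rcond=None)[0]
    return x[:2],np.sqrt(x[2]+x[:2]@x[:2])
E
python3 - <<'E'
from h import *
from cell import eyes
I={n:eyes.camera_info(n) for n in('scene','side')}
for nm,a,b,z in [('lid',(247,232),(328,288),.02),('handle',(246,226),(328,284),.05),('handle orange end',(235,226),(323,301),.05),('rim',(411,204),(329,160),.12),('clip',(430,220),(349,149),.115),('lug',(390,215),(341,171),.115)]:
    ra=ray(I['scene'],a);rb=ray(I['side'],b)
    print(nm,plane(*ra,z).round(3),plane(*rb,z).round(3),tri([(ra[0],ra[1][0]),(rb[0],rb[1][0])]).round(3))
E
```

```text
lid [[ 0.472 -0.275  0.02 ]] [[ 0.46  -0.281  0.02 ]] [ 0.461 -0.276  0.012]
handle [[ 0.483 -0.275  0.05 ]] [[ 0.458 -0.288  0.05 ]] [ 0.46  -0.277  0.033]
handle orange end [[ 0.477 -0.306  0.05 ]] [[ 0.435 -0.337  0.05 ]] [ 0.438 -0.313  0.017]
rim [[0.558 0.174 0.12 ]] [[0.54  0.147 0.12 ]] [0.543 0.176 0.104]
clip [[0.629 0.203 0.115]] [[0.621 0.202 0.115]] [0.623 0.206 0.111]
lug [[0.589 0.107 0.115]] [[0.569 0.091 0.115]] [0.573 0.111 0.101]
```

Emit:
step_arm(plan=[[8.5,[-3.95,-2.65,-0.4],[0,0,0]],[8.5,[-3.95,-2.65,-0.4],[0,0,0]],[8.5,[-3.95,-2.65,-0.4],[0,0,0]],[8.5,[-3.95,-2.65,-0.4],[0,0,0]],[8.5,[-3.95,-2.65,-0.4],[0,0,0]],[8.5,[-3.95,-2.65,0],[0,0,0]],[8.5,[-3.95,-2.65,0],[0,0,0]],[8.5,[0,0,0],[0,0,8]],[8.5,[0,0,0],[0,0,8]],[8.5,[0,0,0],[0,0,8]]])

```text
time_s: 1.15
ee_pos: [0.464, -0.2769, 0.251]
orientation: [-180.0, -0.0, 65.6]
wrist_force: [0.4, 0.3, 0.7]
opening: 0.085
```

Emit:
step_arm(plan=[[8.5,[0,0,0],[0,0,8]],[8.5,[0,0,0],[0,0,0]],[8.5,[0,0,0],[0,0,0]]])

```text
time_s: 1.45
ee_pos: [0.4644, -0.2764, 0.2511]
orientation: [-180.0, -0.0, 58.2]
wrist_force: [-0.2, -0.5, 0.4]
opening: 0.085
```

```bash
python3 - <<'E'
from h import *
from cell import bot,eyes
s=bot.get_state();T=pose(s);im=eyes.grab_frame('wrist')
np.savez('w1.npz',T=T,im=im);cv2.imwrite('pics/w1.png',im[:,:,::-1]);print(s['time_s'],s['ee_pos'],s['orientation'])
E
```

```text
1.45 [ 0.46441895 -0.27638086  0.25106046] [-1.79977828e+02 -5.54826149e-03  5.81684022e+01]
```

View pics/w1.png

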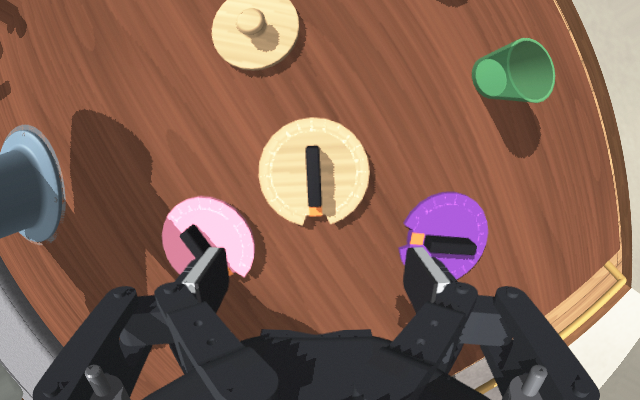

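```bash
python3 - <<'E'
from h import *
from cell import eyes
z=np.load('w1.npz');im,T=z['im'],z['T'];I=eyes.camera_info('wrist')
hsv=cv2.cvtColor(im,cv2.COLOR_RGB2HSV)
roi=np.zeros(im.shape[:2],np.uint8);cv2.circle(roi,(314,171),64,255,-1)
tan=cv2.inRange(hsv,(12,30,170),(32,160,255))&roi
tan=cv2.morphologyEx(tan,cv2.MORPH_CLOSE,np.ones((5,5)))
c=max(cv2.findContours(tan,cv2.RETR_EXTERNAL,cv2.CHAIN_APPROX_NONE)[0],key=cv2.contourArea)[:,0]
h=cv2.convexHull(c)[:,0]
P=plane(*ray(I,c),.02) if 0 else plane(*ray(I,c,T),.02)
ctr,r=circ(P)
for k in range(5):
    e=abs(np.hypot(*(P[:,:2]-ctr).T)-r);ctr,r=circ(P[e<.003])
print('plate',ctr,r,(e<.003).mean())
d=P[:,:2]-ctr;rad=np.hypot(*d.T);ang=np.degrees(np.arctan2(d[:,1],d[:,0]))
n=rad<.058;print('notch ang',ang[n].min(),ang[n].max(),ang[n].mean(),rad.min())
blk=cv2.inRange(hsv,(0,0,0),(180,255,55))&roi
c=max(cv2.findContours(blk,cv2.RETR_EXTERNAL,cv2.CHAIN_APPROX_NONE)[0],key=cv2.contourArea)[:,0]
H=plane(*ray(I,c,T),.05)[:,:2]
rc,wh,a=cv2.minAreaRect((H*1000).astype(np.float32));b=cv2.boxPoints((rc,wh,a))
print('handle',rc,wh,a)
org=cv2.inRange(hsv,(5,130,180),(18,255,255))&roi
q=np.argwhere(org)[:,::-1].mean(0);o=plane(*ray(I,q,T),.02)[0,:2];print('orange',org.sum()/255,q,o,np.degrees(np.arctan2(*(o-ctr)[::-1])))
E
```

```text
plate [ 0.46287868 -0.27286395] 0.0683851909547114 0.8919753086419753
notch ang -132.73401831314544 -104.33681553986018 -118.85671772984462 0.052473741907452257
handle (464.52783203125, -271.6049499511719) (68.24781036376953, 13.947988510131836) 59.06422805786133
orange 110.0 [315.18181818 211.39090909] [ 0.43906524 -0.31564804] -119.1001197274517
```

Emit:
step_arm(plan=[[8.5,[0,0,0],[0,0,-1.6]],[8.5,[0.32,-0.27,4.5],[0,0,0]],[8.5,[0,0,4.5],[0,0,0]],[8.5,[0,0,4.5],[0,0,0]],[8.5,[0,0,4.5],[0,0,0]],[8.5,[0,0,3],[0,0,0]],[8.5,[0,0,1.2],[0,0,0]],[8.5,[0,0,0.5],[0,0,0]],[8.5,[0,0,0],[0,0,0]],[8.5,[0,0,0],[0,0,0]]], force=60)

```text
time_s: 2.5
ee_pos: [0.465, -0.2735, 0.0262]
orientation: [179.8, 0.0, 59.6]
wrist_force: [-0.0, 0.6, 0.5]
opening: 0.0849
```

Emit:
step_arm(plan=[[0,[0,0,0],[0,0,0]],[0,[0,0,0],[0,0,0]],[0,[0,0,0],[0,0,0]],[0,[0,0,0],[0,0,0]],[0,[0,0,0],[0,0,0]],[0,[0,0,0],[0,0,0]],[0,[0,0,0],[0,0,0]]])

```text
time_s: 3.2
ee_pos: [0.4641, -0.2726, 0.0246]
orientation: [180.0, 0.0, 59.6]
wrist_force: [0.4, 0.4, 3.3]
opening: 0.0147
```

Emit:
step_arm(plan=[[0,[0,0,-1],[0,0,0]],[0,[0,0,-3],[0,0,0]],[0,[0,0,-4.5],[0,0,0]],[0,[0,0,-5],[0,0,0]],[0,[0,0,-5],[0,0,0]],[0,[0,0,-5],[0,0,0]],[0,[0,0,-5],[0,0,0]],[0,[0,0,-3.5],[0,0,0]],[0,[0,0,-1.5],[0,0,0]],[0,[2,-0.3,0],[0,0,0]]])

```text
time_s: 4.2
ee_pos: [0.4713, -0.255, 0.3615]
orientation: [179.8, 0.1, 59.4]
wrist_force: [0.5, -0.4, -1.7]
opening: 0.0153
```

Emit:
step_arm(plan=[[0,[4.6,-0.6,0],[0,0,0]],[0,[4.6,-0.6,0],[0,0,0]],[0,[4.6,-0.6,0],[0,0,0]],[0,[4.6,-0.6,0],[0,0,0]],[0,[4.6,-0.6,0],[0,0,0]],[0,[4.6,-0.6,0],[0,0,0]],[0,[4.6,-0.6,0],[0,0,0]],[0,[4.6,-0.6,0],[0,0,0]],[0,[4.6,-0.6,0],[0,0,0]],[0,[4.6,-0.6,0],[0,0,0]]])

```text
time_s: 5.2
ee_pos: [0.652, 0.1753, 0.3566]
orientation: [-179.8, 0.2, 59.6]
wrist_force: [1.7, 0.0, -1.4]
opening: 0.0148
```

Emit:
step_arm(plan=[[0,[4.5,-0.6,0],[0,0,0]],[0,[2,-0.2,0],[0,0,0]],[0,[0,0,0],[0,0,-5]],[0,[0,0,0],[0,0,-8]],[0,[0,0,0],[0,0,-8]],[0,[0,0,0],[0,0,-8]],[0,[0,0,0],[0,0,-8]],[0,[0,0,0],[0,0,-8]],[0,[0,0,0],[0,0,-8]],[0,[0,0,0],[0,0,-8]]])

```text
time_s: 6.2
ee_pos: [0.6775, 0.2335, 0.3563]
orientation: [-179.7, -0.1, 120.9]
wrist_force: [0.1, -0.3, -1.3]
opening: 0.0151
```

Emit:
step_arm(plan=[[0,[0,0,0],[0,0,-8]],[0,[0,0,0],[0,0,-8]],[0,[0,0,0],[0,0,-8]],[0,[0,0,0],[0,0,-8]],[0,[0,0,0],[0,0,-8]],[0,[0,0,0],[0,0,-8]],[0,[0,0,0],[0,0,-8]],[0,[0,0,0],[0,0,-8]],[0,[0,0,0],[0,0,-8]],[0,[0,0,0],[0,0,-8]]])

```text
time_s: 7.2
ee_pos: [0.6775, 0.2334, 0.3563]
orientation: [179.9, -0.3, -159.1]
wrist_force: [0.0, 0.3, -2.6]
opening: 0.015
```

Emit:
step_arm(plan=[[0,[0,0,0],[0,0,-6.4]],[0,[0,0,0],[0,0,0]],[0,[0,0,0],[0,0,0]],[0,[0,0,0],[0,0,0]]])

```text
time_s: 7.6
ee_pos: [0.6781, 0.2336, 0.3583]
orientation: [180.0, -0.1, -153.1]
wrist_force: [-0.5, -0.2, -2.3]
opening: 0.0147
```

```bash
python3 - <<'E'
from h import *
from cell import bot,eyes
s=bot.get_state();T=pose(s);im=eyes.grab_frame('wrist')
np.savez('w2.npz',T=T,im=im);cv2.imwrite('pics/w2.png',im[:,:,::-1]);print(s['time_s'],s['ee_pos'],s['orientation'],s['joint_pos'],s['opening'])
E
```

```text
7.6 [0.67810712 0.23356691 0.35828779] [ 1.79976057e+02 -8.81660718e-02 -1.53090013e+02] [ 9.97401580e+00  1.93271633e+01  6.97624623e+01 -2.77841067e-03
  9.10016916e+01 -1.06935999e+02] 0.014736554958450901
```

View pics/w2.png

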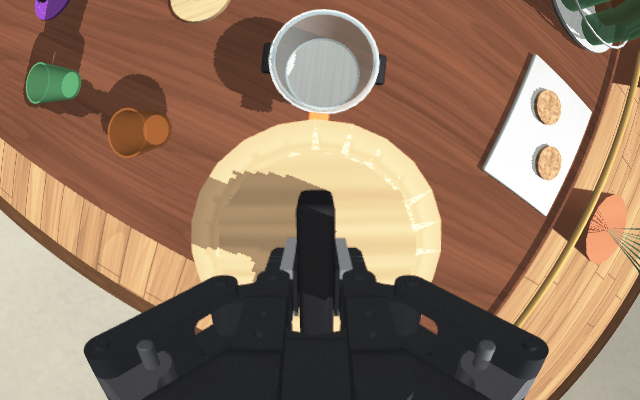

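```bash
python3 - <<'E'
from h import *
from cell import eyes
z=np.load('w2.npz');im,T=z['im'],z['T'];I=eyes.camera_info('wrist')
hsv=cv2.cvtColor(im,cv2.COLOR_RGB2HSV)
def robust(P,tol=.003):
    ctr,r=circ(P)
    for k in range(15):
        e=abs(np.hypot(*(P[:,:2]-ctr).T)-r);k=e<max(tol,np.median(e)*1.5);ctr,r=circ(P[k])
    return ctr,r,k.mean()
wood=cv2.inRange(hsv,(0,75,0),(180,255,255))
dbg=im.copy()
# rim: steel = low saturation, cast outermost points from the centre
m=cv2.inRange(hsv,(0,0,120),(180,60,255));roi=np.zeros_like(m);cv2.circle(roi,(323,61),66,255,-1);m&=roi
c0=np.array([323,61]);pts=[]
for a in np.radians(np.arange(0,360,3)):
    for rr in np.arange(66,35,-.5):
        p=c0+rr*np.array([np.cos(a),np.sin(a)]);x,y=p.round().astype(int)
        if 0<=y<400 and m[y,x]: pts.append(p);break
pts=np.array(pts);P=plane(*ray(I,pts,T),.12);b,r,f=robust(P,.002);print('bucket',b,r,f)
for p in pts: cv2.circle(dbg,tuple(p.round().astype(int)),1,(255,0,0),-1)
org=cv2.inRange(hsv,(5,140,180),(18,255,255));org[:100]=0;org[128:]=0;org[:,:295]=0;org[:,345:]=0
q=np.argwhere(org)[:,::-1];o=plane(*ray(I,q.mean(0),T),.119)[0];print('clip',len(q),q.mean(0),o,'ang',np.degrees(np.arctan2(*(o[:2]-b)[::-1])),np.linalg.norm(o[:2]-b))
blk=cv2.inRange(hsv,(0,0,0),(180,255,60));L=[]
for x0,x1 in((255,278),(370,392)):
    k=np.zeros_like(blk);k[40:95,x0:x1]=blk[40:95,x0:x1];n,lab,st,ce=cv2.connectedComponentsWithStats(k)
    i=1+st[1:,4].argmax();print('lug',st[i],ce[i]);L.append(plane(*ray(I,ce[i],T),.11)[0])
d=L[0]-L[1];print(L,'clip dir from lugs',np.degrees(np.arctan2(d[1],d[0]))-90,np.degrees(np.arctan2(d[1],d[0]))+90,np.linalg.norm(d))
# lid plate in the hand
tan=cv2.inRange(hsv,(12,30,90),(35,170,255));c0=np.array([316,235]);pts=[]
for a in np.radians(np.arange(185,356,2)):
    ok=0
    for rr in np.arange(80,150,.5):
        p=c0+rr*np.array([np.cos(a),np.sin(a)]);x,y=p.round().astype(int)
        if tan[y,x]: ok=rr
        elif rr-ok>4: break
    pts.append(c0+ok*np.array([np.cos(a),np.sin(a)]))
pts=np.array(pts)
for p in pts: cv2.circle(dbg,tuple(p.round().astype(int)),1,(0,0,255),-1)
P=plane(*ray(I,pts,T),T[2,3]-.0046);l,r,f=robust(P,.002);print('lid',l,r,f,'in tool',T[:3,:3].T@(np.r_[l,T[2,3]]-T[:3,3]))
cv2.imwrite('pics/d2.png',dbg[:330,170:470,::-1].repeat(2,0).repeat(2,1)[:600])
E
```

```text
bucket [0.54668127 0.17857557] 0.06784536214475724 1.0
clip 119 [317.94117647 116.        ] [0.61312461 0.20431324 0.119     ] ang 21.174504847247576 0.07125408001581221
lug [261  43  10  31 198] [265.21717172  58.19191919]
lug [376  82   7   3  17] [378.47058824  83.11764706]
[array([0.57532844, 0.11087605, 0.11      ]), array([0.53926448, 0.25245598, 0.11      ])] clip dir from lugs -165.709241010399 14.290758989600988 0.14610094421071879
lid [0.68000569 0.23546284] 0.06876404967681543 0.9186046511627907 in tool [-2.55106143e-03  8.31362158e-04 -3.57812734e-06]
```

View pics/d2.png

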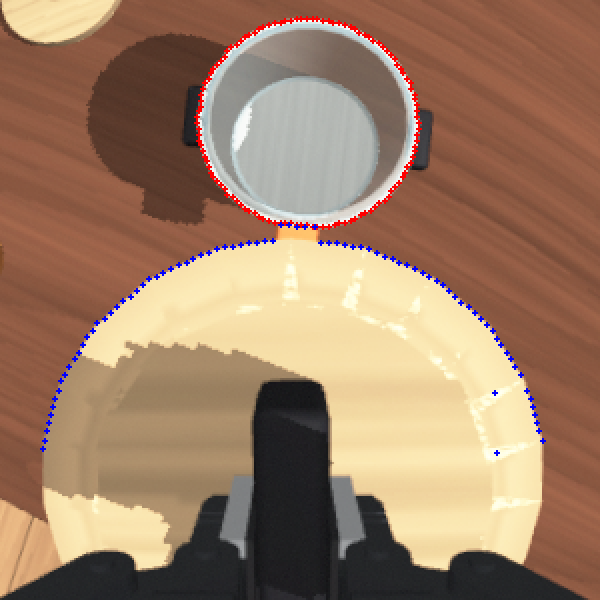

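```bash
python3 - <<'E'
from h import *
from cell import eyes
z=np.load('w2.npz');im,T=z['im'],z['T'];I=eyes.camera_info('wrist')
k=cv2.inRange(im,(0,0,0),(75,75,75));k[:50]=0;k[90:]=0;k[:,:376]=0;k[:,390:]=0
n,lab,st,ce=cv2.connectedComponentsWithStats(k);i=1+st[1:,4].argmax();print(st[i],ce[i])
for zz in(.1,.11):
    a,b=plane(*ray(I,[[265.2,58.2],ce[i]],T),zz);d=b-a;print(a,b,(a+b)/2,np.degrees(np.arctan2(d[1],d[0]))-90,np.linalg.norm(d))
# handle yaw in hand: black top-face edges
for v in(200,215,230): 
    row=np.where(im[v,280:350].max(1)<60)[0]+280;p=plane(*ray(I,[[row.min(),v],[row.max(),v]],T),T[2,3]+.025);print(v,row.min(),row.max(),((p[0]+p[1])/2-T[:3,3])@T[:3,:3])
E
```

```text
[376  55  10  30 181] [381.25414365  70.25414365]
[0.57422528 0.10846912 0.1       ] [0.5199353 0.2490763 0.1      ] [0.54708029 0.17877271 0.1       ] 21.11212401612292 0.15072419114844948
[0.57534694 0.1108609  0.11      ] [0.52240748 0.24797032 0.11      ] [0.54887721 0.17941561 0.11      ] 21.112124016122934 0.14697475668340546
200 298 332 [ 0.03443941  0.00047462 -0.02494684]
215 297 333 [ 0.0282039   0.00047307 -0.02495643]
230 297 333 [ 0.02177486  0.00047117 -0.02496633]
```

Emit:
step_arm(plan=[[0,[0,0,0],[0,0,5.8]],[0,[2.4,-0.1,0],[0,0,0]],[0,[4.8,-0.15,0],[0,0,0]],[0,[4.8,-0.15,0],[0,0,0]],[0,[2.4,-0.05,2],[0,0,0]],[0,[0,0,5],[0,0,0]],[0,[0,0,5],[0,0,0]],[0,[0,0,5],[0,0,0]],[0,[0,0,2],[0,0,0]],[0,[0,0,0],[0,0,0]]])

```text
time_s: 8.65
ee_pos: [0.5428, 0.177, 0.165]
orientation: [179.9, -0.5, -158.8]
wrist_force: [0.7, 0.2, -1.3]
opening: 0.0147
```

Emit:
step_arm(plan=[[0,[0,0,0],[0,0,0]],[0,[0,0,0],[0,0,0]]])

```text
time_s: 8.85
ee_pos: [0.5475, 0.1776, 0.1721]
orientation: [-179.9, 0.3, -158.8]
wrist_force: [-1.2, -0.7, -1.3]
opening: 0.0153
```

```bash
python3 - <<'E'
from h import *
from cell import bot,eyes
s=bot.get_state();print(s['time_s'],s['ee_pos'],s['orientation'],s['wrist_force'])
a=eyes.grab_frame('scene')[130:280,330:500];b=eyes.grab_frame('side')[80:230,240:410];
cv2.imwrite('pics/c3.png',cv2.resize(np.hstack([a,b])[:,:,::-1],None,fx=2.3,fy=2.3,interpolation=cv2.INTER_CUBIC))
E
```

```text
8.85 [0.54747647 0.17759091 0.17210674] [-179.93041568    0.26851547 -158.81499297] [-1.21468855 -0.70326252 -1.31835669]
```

View pics/c3.png

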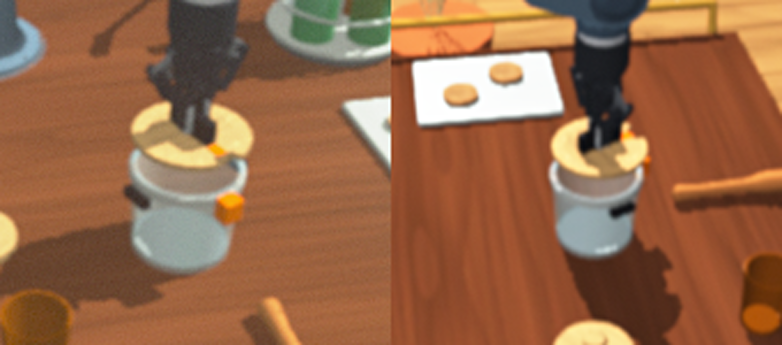

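Emit:
step_arm(plan=[[0,[0,0,0],[0,0,0]],[0,[0,0,0],[0,0,0]],[0,[0,0,0],[0,0,0]],[0,[0,0,0],[0,0,0]]])

```text
time_s: 9.35
ee_pos: [0.5457, 0.1774, 0.1694]
orientation: [-180.0, 0.0, -158.8]
wrist_force: [0.2, 0.4, -2.3]
opening: 0.0151
```

Emit:
step_arm(plan=[[0,[0,0,1],[0,0,0]],[0,[0,0,1],[0,0,0]],[0,[0,0,0.5],[0,0,0]],[0,[0,0,0.4],[0,0,0]],[0,[0,0,0.3],[0,0,0]],[0,[0,0,0.2],[0,0,0]],[0,[0,0,0.1],[0,0,0]],[0,[0,0,0],[0,0,0]],[0,[0,0,0],[0,0,0]],[0,[0,0,0],[0,0,0]]])

```text
time_s: 10.35
ee_pos: [0.5459, 0.1774, 0.1345]
orientation: [-180.0, 0.0, -158.8]
wrist_force: [0.4, -0.2, -1.7]
opening: 0.0151
```

Emit:
step_arm(plan=[[0,[0,0,0.1],[0,0,0]],[0,[0,0,0.1],[0,0,0]],[0,[0,0,0],[0,0,0]],[0,[0,0,0],[0,0,0]],[0,[0,0,0],[0,0,0]]])

```text
time_s: 10.85
ee_pos: [0.5459, 0.1774, 0.1329]
orientation: [-180.0, 0.0, -158.8]
wrist_force: [-2.0, -0.8, 5.0]
opening: 0.0146
```

```bash
python3 - <<'E'
from h import *
from cell import bot,eyes
s=bot.get_state();print(s['time_s'],s['ee_pos'],s['orientation'],s['wrist_force'])
a=eyes.grab_frame('scene')[130:280,330:500];b=eyes.grab_frame('side')[80:230,240:410];
cv2.imwrite('pics/c4.png',cv2.resize(np.hstack([a,b])[:,:,::-1],None,fx=2.3,fy=2.3,interpolation=cv2.INTER_CUBIC))
E
```

```text
10.85 [0.54593138 0.17739709 0.1328989 ] [-1.79990891e+02  2.19002637e-02 -1.58796350e+02] [-2.00077458 -0.76716687  4.964257  ]
```

View pics/c4.png

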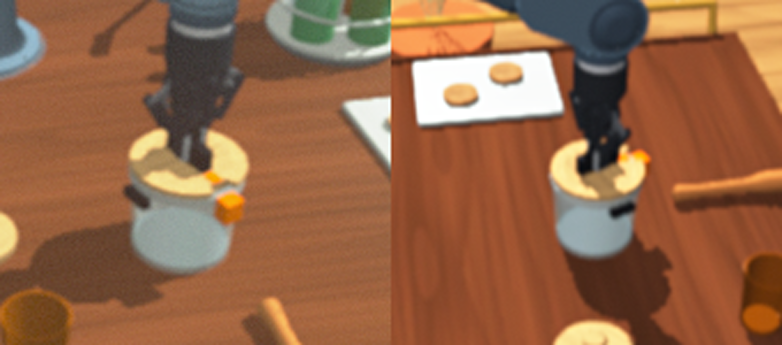

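Emit:
step_arm(plan=[[6,[0,0,0],[0,0,0]],[6,[0,0,0],[0,0,0]],[6,[0,0,0],[0,0,0]],[6,[0,0,0],[0,0,0]],[6,[0,0,-1],[0,0,0]],[6,[0,0,-3],[0,0,0]],[6,[0,0,-4],[0,0,0]],[6,[0,0,-4],[0,0,0]],[6,[0,0,-4],[0,0,0]],[6,[0,0,-4],[0,0,0]]])

```text
time_s: 11.95
ee_pos: [0.5455, 0.1773, 0.3349]
orientation: [-180.0, 0.1, -158.8]
wrist_force: [0.3, 0.6, 0.1]
opening: 0.0599
```

Emit:
step_arm(plan=[[6,[-4,0,0],[0,0,0]],[6,[-4,0,0],[0,0,0]],[6,[-4,0,0],[0,0,0]],[6,[0,0,0],[0,0,0]],[6,[0,0,0],[0,0,0]],[6,[0,0,0],[0,0,0]],[6,[0,0,0],[0,0,0]]])

```text
time_s: 12.65
ee_pos: [0.657, 0.2206, 0.3337]
orientation: [-180.0, 0.1, -158.8]
wrist_force: [1.3, 0.8, -0.6]
opening: 0.0597
```

```bash
python3 - <<'E'
from h import *
from cell import bot,eyes
s=bot.get_state();print(s['time_s'],s['ee_pos'],s['orientation'],s['wrist_force'])
T=pose(s);im=eyes.grab_frame('wrist');np.savez('w5.npz',im=im,T=T)
a=eyes.grab_frame('scene')[130:280,330:500];b=eyes.grab_frame('side')[80:230,240:410]
t=cv2.resize(np.hstack([a,b]),(640,282),interpolation=cv2.INTER_CUBIC)
cv2.imwrite('pics/c5.png',np.vstack([im[:300],t])[:,:,::-1])
E
```

```text
12.65 [0.65696876 0.22056641 0.33368962] [-1.79980643e+02  8.80136262e-02 -1.58803994e+02] [ 1.29242414  0.75883152 -0.56984628]
```

View pics/c5.png

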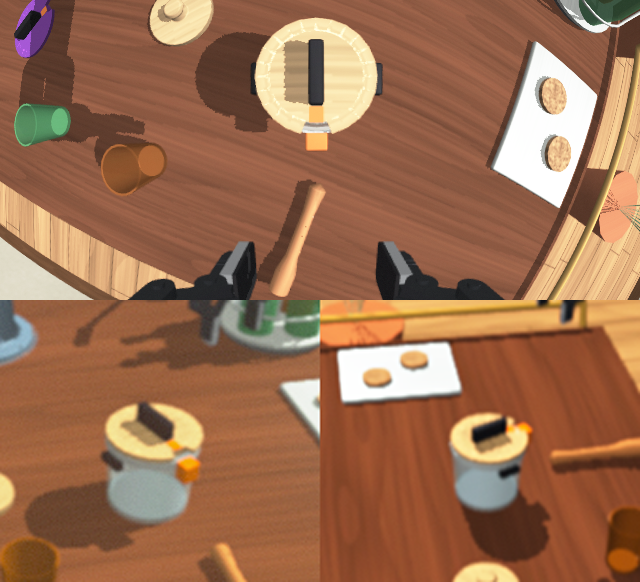

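```bash
python3 - <<'E'
from h import *
from cell import eyes,workorder
z=np.load('w5.npz');im,T=z['im'],z['T'];I=eyes.camera_info('wrist')
hsv=cv2.cvtColor(im,cv2.COLOR_RGB2HSV);roi=np.zeros(im.shape[:2],np.uint8);cv2.circle(roi,(316,77),68,255,-1)
t=cv2.inRange(hsv,(12,30,150),(32,160,255))&roi
c=max(cv2.findContours(cv2.morphologyEx(t,cv2.MORPH_CLOSE,np.ones((5,5))),cv2.RETR_EXTERNAL,cv2.CHAIN_APPROX_NONE)[0],key=cv2.contourArea)[:,0]
P=plane(*ray(I,c,T),.128);ctr,r=circ(P)
for k in range(6): e=abs(np.hypot(*(P[:,:2]-ctr).T)-r);ctr,r=circ(P[e<.003])
o=plane(*ray(I,[316,142],T),.119)[0,:2]
print('lid',ctr,r,'clip dir',np.degrees(np.arctan2(*(o-ctr)[::-1])),np.linalg.norm(o-ctr))
workorder.hand_in()
E
```

```text
lid [0.54755113 0.17867194] 0.0684086619646739 clip dir 21.453908674509453 0.07707121221601756
the job is handed in; nothing more can be done
```

The notched lid is home on the ice bucket with its notch over the orange clip, and I handed the job in at about 12.8 s of the 32 s allowed. I gripped the lid by its bar handle and turned it to match the clip. I then lowered it into the mouth while still holding it, until it touched the rim, opened the fingers and backed away.

**Last checks:**
- **Height:** the lid met the rim with the fingertip point at 0.1329 m, against 0.1326 m expected. The upward force on the tool was about 5 N.
- **Centring:** the lid's axis measured (0.5476, 0.1787), about 1 mm from the bucket centre I measured before placing it, (0.5467, 0.1786).
- **Turn:** the clip lies at about 21.5° as seen from the lid's axis, and I set the lid to about 21.2°. The final wrist picture shows the notch on the clip.
- **Clearance:** the gripper is empty, more than 20 cm above the table, and touches nothing. The scene and side pictures show the lid level and the bucket upright.

**Disagreements:** the bucket rim came out at a 67.8 mm radius instead of 66 mm. In the hand the lid measured 2.6 mm off along its length, against about 1 mm at the grasp, so I used 1.8 mm. I did not re-measure the bucket itself after placing, but the lid's final position suggests it barely moved.

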